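# Cradle a jar for labelling

### The arm

A 6-joint arm with a two-finger parallel gripper is mounted at the origin on the work surface. World frame = base frame: x ahead of the robot, y to its left, z up, the work surface at z = 0. Lengths are in m, angles in rad, forces in N, time in s.
With the tool pointing down it reaches from about 0.4 to 0.825 m from the base axis. Payload 7 kg.
Tool frame: the origin (TCP) lies at the centre of the arm's flange, where the gripper is bolted on; the fingertips stand 178 mm ahead of it and the grasp point (between the pads) lies 159 mm ahead of it (arm.tip_reach is the distance from the TCP to the fingertips, in m); z points along the fingers, y is the direction in which the jaws open and shut (so a half turn about z gives the same grasp; the last joint's range is limited). The gripper opens to 88 mm and grips with 3 to 60 N. Pads are 19 mm wide; open, the fingers measure 130 mm over their backs; the gripper's body (78 mm by 193 mm) begins 47 mm behind the grasp point.
Start: joints at [-0.88, 0.359, 0.012, 0, -1.224, -0.288], TCP at [0.265, -0.621, 0.405] pointing down, gripper open.
Joint ranges: [-3.07, 3.07], [-1.43, 2.12], [-1.02, 1.25], [-3.03, 1.67], [-3.05, -0], [-3.03, 3.03]. Speed limits (rad/s): [2.39, 2.39, 3.01, 3.14, 3.14, 3.14].

### API

Orientations are given as [roll, pitch, yaw] about the fixed x, y, z axes, in that order (R = Rz(yaw) Ry(pitch) Rx(roll)).
In Python, from station import arm gives the robot as it stands.
- The arm moves only by the shell command python3 -m inch 'ROWS' [OPENING] [FORCE]. ROWS is JSON, a list that holds one entry, the list of rows, each a list of 6 numbers: the shift along the world's x, y, z in units of 200 mm (1.0 is 200 mm), then the turn, a rotation vector about the world's x, y, z in units of 180 degrees (1.0 is 180 degrees). A call has 1 to 8 rows; each row is the pose to reach, as a shift and turn from the pose commanded when the call began, turning the shorter way round; what a row does not reach only later rows make up. A row lasts 1/8 s, in which the tool goes at most 62.5 mm and 10.7 degrees, less where a joint would pass 70% of its speed; a pose out of reach is approached as far as the arm can. A call with a number of a shift or a turn outside -1 to 1 is refused whole. A call with a gripper value outside its range is refused whole. OPENING is the finger opening in mm, from 0 to 87.6, set as the call begins (- or left out, the last holds). The fingers move at their own pace and stop on an object; FORCE is the grip in N (left out, the last holds). Time passes only in rows, so rows that repeat a pose let the fingers close. It gives the time, the measured TCP pose, the force and the opening at its end, in the units of the state.
- arm.get_state(): the state, without advancing time (a new reading comes with each control period).
- arm.grab_frame(name): name is "scene" or "top"; returns the picture (420x560x3 uint8, blue, green, red); there is no depth.
- arm.camera_params(name): a dict with "vertical_fov" (degrees; the focal length in pixels is half the picture's height over the tangent of half this angle, whatever the lens; pixels are square), "cx", "cy" (the principal point, pixels), "k1" (the pictures are not rectified: a ray, as slopes to the right and down, at radius r is drawn at 1 + k1 r^2 times it, then the intrinsics apply), "pose" (4x4, takes a point from camera to world coordinates). Camera axes: x right, y down, z forward; pixel columns grow to the right and rows downward; lengths in m; the calibration is good to about 2 mm. A picture is of the moment at which its call begins. camera_params takes no time and is no camera call.
- arm.job_done(): hands the job in, once; it reports no verdict.
Trained networks look in the newest picture that a camera, given by its name, has taken for a name from the list of things; names that differ only in an ending like _2 or _b are one class to them, and where a whole thing is asked for, a point or a joint stands for the part that bears it (a point fixed in the world has none). Each returns a list of dicts, best first, with "score" (0 to 1); they miss things now and then, are a little off and sometimes report something else, mostly with a low value. They report only what shows in the picture. A call takes as long as a camera call.
- arm.search_frame(target, camera): "box" ([left, top, right, bottom] in pixels, round what is visible of it).
- arm.regions_of(target, camera): "region" (420x560 bool, what is visible of it) and "box" ([left, top, right, bottom] in pixels, round what is visible of it).
The state is a dict: "t": time; "q": joint angles; "qd": joint speeds; "joint_efforts": joint torques, N m; "eef_pos": TCP position; "ee_rot": TCP orientation; "force": force on the tool from outside, world axes, zero at the start; "moment": the same for the moment, N m; "width": finger opening in m.
Only numpy, scipy, OpenCV 4.12 (cv2) and the standard library are available. Lean on these libraries where they do the work, as an engineer would, in place of code of your own. Each camera call takes 0.05 s, during which the arm holds its last target.

### The job

Roll the capped amber jar that lies on the white sloping deck of the labelling fixture up under the green bridge, without lifting it, until it drops into the blue vee cradle. Take the tool off it so that it settles and centres itself, and only then push the red knob down until the rubber foot bears on the jar, and back away. Leave the standing jar, the small bottle and the roll of labels where they are.

Things in the scene. Friction and masses are not known exactly. Their poses are not given: they have to be found in the camera images.
- jar: The loose jar (0.15 to 0.31 kg) that is to be rolled: the same amber glass jar as jar_center, its origin also at that point.
- jar_center (a point): Centre of the loose jar, on its axis: amber glass, 56 mm in diameter, 132 mm long along its y; glass from -66 to +44 mm, then a neck and a white 50 mm cap up to +66 mm. Smooth (friction about 0.35), it rolls about y (only its y axis has meaning); pushed at or below mid-height it rolls, pressed from higher up it wedges on the deck. It starts at rest on the sloping deck against its low lip, centre at fixture x = -118 mm, 60 mm above the table, y along the fixture's y.
- cradle: Fixed labelling fixture, yaw 1.25 to 2.0 rad; origin on the table under the middle of the vee; x points from deck to vee (roughly to the robot's left, so the jar rolls leftward), y along the vee (roughly towards the robot). Blue 90 degree vee: bottom at x = 0, 18 mm above the table; near flank up to the deck's edge, far flank up to x = +45 mm, 63 mm high. Side cheeks along deck and vee, 160 mm apart inside, 62 mm high.
- deck_edge (a point): Middle of the edge where the white deck ends and the vee begins: fixture x = -22 mm, y = 0, 40 mm above the table. The flat deck falls gently (5 degrees) from here for 112 mm to fixture x = -133 mm (to the robot's right), where a steel lip stands 6 mm above it (top 36 mm above the table). Let go on the deck, the jar rolls back to the lip; once its centre is past this edge it drops into the vee.
- bridge_bar (a point): Middle of the lower front edge of the green bridge, 106 mm above the table, at fixture x = -52 mm. Front bar x = -52 to -40 mm, 106 to 172 mm high; rear bar x = 26 to 38 mm, up to 150 mm; legs at y = +-90 to 102 mm. The jar passes 10 mm beneath. An upright gripper pushing the jar home strikes this bar; one leaned 30 to 50 degrees away from the vee, fingers pointing down and towards it, clears it.
- vee_seat (a point): Where the jar's centre comes to lie when it is seated in the vee: 58 mm above the table (10 mm lower than at the deck's edge), x = 0, y = 0 of the fixture; axes as the fixture's.
- plunger (a joint): Travel of the hold-down plunger in m, straight down: 0 is fully up, 0.034 its lower stop. It starts between 0 and 0.006, slides against about 5 N of friction and stays where it is left. At 0.026 its rubber foot (28 mm in diameter) just meets the jar seated in the vee; at 0 the foot is 112 mm above the table.
- plunger_top (a point): Centre of the flat top of the red knob of the plunger, above the middle of the vee: 44 mm in diameter, 18 mm thick; 206 mm above the table when the plunger is fully up, it goes down with it.
- spare_jar: Bystander: upright amber jar with white cap, 60 mm in diameter, 120 mm high, 80 mm or more beyond the vee, off the fixture's +x end; origin at the centre of its underside.
- label_roll: Bystander: roll of blank labels lying flat, 90 mm in diameter, 50 mm high, beside the fixture on its -y side; origin at the centre of its underside.
- small_bottle: Bystander: upright small green bottle with yellow cap, 44 mm in diameter, 110 mm high, off the fixture's +x end like the spare jar; origin at the centre of its underside.

How it is judged:
By the outcome, as a careful person would: the job done as asked, in the order asked, and still so for the second after the job is handed in, with the robot touching nothing.
It also fails if it takes over 43 s, if anything falls off the work surface, if the arm or the gripper's body presses on something with over 40 N, if the wrist force passes 120 N, or if a joint passes its speed limit or range.

## Working session

There is one attempt and no reset: what is moved stays moved. The work goes in short steps, Python scripts to look and compute and a shell command to move; the robot and the scene stay as the last step left them, time stands still between calls to the robot, and variables do not carry over. Pictures are saved under pics/ and viewed, and the job is handed in when it is done.

```bash
ls; mkdir -p pics
python3 - <<'E'
from station import arm
import cv2,json
for n in("scene","top"):
    f=arm.grab_frame(n); cv2.imwrite(f"pics/{n}0.png",f)
    p=arm.camera_params(n); print(n,p)
    for t in ("jar","cradle","plunger","bridge_bar","spare_jar","small_bottle","label_roll"):
        r=arm.search_frame(t,n)
        print(t,[( [round(float(v)) for v in d["box"]],round(d["score"],2)) for d in r[:3]])
print(arm.get_state(),arm.tip_reach)
E
```

```text
pics
scene {'vertical_fov': 48.041984116603786, 'cx': 279.6001330532891, 'cy': 212.14070413297162, 'k1': -0.0684800776336086, 'pose': array([[ 6.33834492e-01,  6.07513670e-01, -4.78728502e-01,
         1.03537507e+00],
       [ 7.73468170e-01, -4.97111278e-01,  3.93226865e-01,
        -2.17671844e-01],
       [ 9.09358451e-04, -6.19522008e-01, -7.84978760e-01,
         8.20701140e-01],
       [ 0.00000000e+00,  0.00000000e+00,  0.00000000e+00,
         1.00000000e+00]])}
jar [([208, 210, 254, 274], 0.94)]
cradle [([206, 211, 255, 271], 0.22)]
plunger [([272, 160, 298, 189], 0.97), ([372, 212, 395, 249], 0.53)]
bridge_bar [([199, 147, 339, 301], 0.9)]
spare_jar [([307, 148, 339, 200], 0.85)]
small_bottle [([372, 211, 395, 253], 0.86), ([199, 148, 341, 303], 0.7)]
label_roll [([289, 276, 336, 331], 0.76)]
top {'vertical_fov': 48.80108053664955, 'cx': 283.71090078990983, 'cy': 211.47846079145472, 'k1': 0.004478600375035501, 'pose': array([[-1.89100934e-03, -9.82752470e-01,  1.84916216e-01,
         4.45822254e-01],
       [-9.99997816e-01,  2.02294809e-03,  5.24843233e-04,
         1.20
[... 416 characters left out ...]
75, 340, 296], 0.69), ([278, 141, 318, 183], 0.62)]
{'t': 0.8, 'q': array([-8.79929750e-01,  3.58550647e-01,  1.19002027e-02, -1.40024664e-05,
       -1.22410885e+00, -2.88086163e-01]), 'qd': array([ 0.00031588,  0.00089097,  0.00179254,  0.00044291,  0.00069132,
       -0.0008185 ]), 'joint_efforts': array([ 1.36962522e-04, -5.82283938e+01,  2.93285823e+01,  7.00220302e+00,
        1.26194555e-02, -7.76910542e-05]), 'eef_pos': array([ 0.26454496, -0.62096254,  0.40469075]), 'ee_rot': array([-3.14156089e+00,  2.31492889e-05, -2.73881700e+00]), 'force': array([-0.05356631,  0.68785813, -0.12942424]), 'moment': array([ 0.02648536,  0.01505547, -0.03443213]), 'width': 0.0877895544123524} 0.1781
```

Run:
```python
import cv2
for n,(a,b,c,d) in (("scene0",(130,340,180,420)),("top0",(120,320,150,390))):
    f=cv2.imread(f"pics/{n}.png")[a:b,c:d]
    cv2.imwrite(f"pics/{n}z.png",cv2.resize(f,None,fx=3,fy=3)[:600,:800] if n=="x" else cv2.resize(f,None,fx=2.8,fy=2.8,interpolation=cv2.INTER_CUBIC))
```

```text
(no output)
```

View pics/scene0z.png

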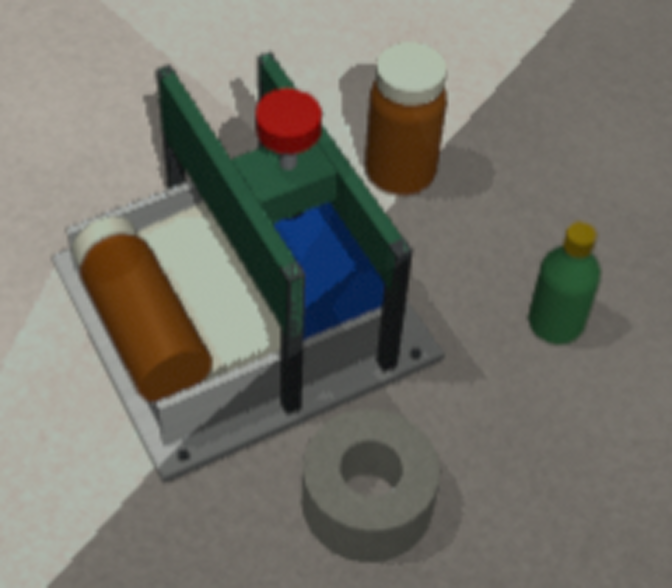

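View pics/top0z.png

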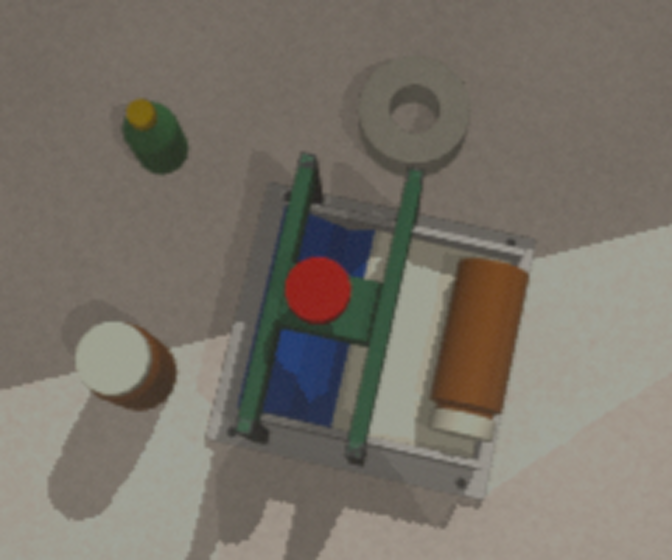

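The scene view shows the jar at about (231,242), cap toward the robot, with the front bar running from (239,156) to (285,226) and the knob at (283,170). In the top view the knob is at (263,223) and the jar at (321,240). Next I fit the fixture pose to these points.

```bash
cat > h.py <<'E'
import numpy as np
from scipy.optimize import least_squares
from scipy.spatial.transform import Rotation as R
from station import arm
def proj(n,P):
    c=arm.camera_params(n);T=np.linalg.inv(c["pose"]);p=np.atleast_2d(P)@T[:3,:3].T+T[:3,3]
    f=210/np.tan(np.radians(c["vertical_fov"]/2));s=p[:,:2]/p[:,2:];r2=(s**2).sum(1,keepdims=True)
    return s*(1+c["k1"]*r2)*f+[c["cx"],c["cy"]]
def ray(n,uv):
    c=arm.camera_params(n);f=210/np.tan(np.radians(c["vertical_fov"]/2))
    d=(np.array(uv,float)-[c["cx"],c["cy"]])/f;s=d.copy()
    for _ in range(9): s=d/(1+c["k1"]*(s@s))
    return c["pose"][:3,3],c["pose"][:3,:3]@[s[0],s[1],1]
def at_z(n,uv,z):
    o,d=ray(n,uv);return o+d*(z-o[2])/d[2]
def fix(X,P):  # X=(x,y,yaw)
    P=np.atleast_2d(np.array(P,float));c,s=np.cos(X[2]),np.sin(X[2])
    return np.c_[X[0]+c*P[:,0]-s*P[:,1],X[1]+s*P[:,0]+c*P[:,1],P[:,2]]
E
cat > fit.py <<'E'
from h import *
S=lambda x,y:(180+x/2.8-.3,130+y/2.8-.3)
Tt=lambda x,y:(150+x/2.8-.3,120+y/2.8-.3)
obs=[("top",Tt(414,172),(-46,-102,172)),("top",Tt(356,456),(-46,102,172)),("top",Tt(307,154),(32,-102,150)),("top",Tt(247,431),(32,102,150)),("top",Tt(318,289),"k"),
("scene",S(166,71),(-46,102,172)),("scene",S(292,270),(-46,-102,172)),("scene",S(266,57),(32,102,150)),("scene",S(402,249),(32,-102,150)),("scene",S(289,113),"k")]
def res(v,full=False):
    o=[]
    for n,uv,P in obs:
        P=(0,0,206-v[3]*1000) if P=="k" else P
        o.append(proj(n,fix(v[:3],np.array(P)/1000))[0]-uv)
    return np.array(o) if full else np.ravel(o)
def go():
    return least_squares(res,[.45,.13,1.5,.003],loss="soft_l1",x_scale=[.01,.01,.1,.003])
if __name__=="__main__":
    s=go();print(s.x);print(res(s.x,True).round(1))
    X=s.x[:3]
    import cv2
    for n,z,(u0,v0) in(("scene",2.8,(180,130)),("top",2.8,(150,120))):
        f=cv2.imread(f"pics/{n}0z.png")
        pts=[(-118,-66,60),(-118,66,60),(-22,-80,40),(-22,80,40),(-52,-90,106),(-52,90,106),(0,0,206),(0,-80,18),(0,80,18),(45,80,63),(-133,-80,30),(-133,80,30),(-52,-102,172),(-52,102,172)]
        for q in proj(n,fix(X,np.array(pts)/1000)):
            cv2.drawMarker(f,tuple(int(round(a)) for a in ((q-[u0,v0]+.3)*z)),(255,0,255),0,10,2)
        cv2.imwrite(f"pics/{n}_fit.png",f)
E
python3 fit.py; cp pics/scene_fit.png pics/sfit1.png
python3 -c "
import cv2,numpy as np
a=cv2.imread('pics/scene_fit.png');b=cv2.imread('pics/top_fit.png')
h=600;f=lambda i:cv2.resize(i,(400,int(i.shape[0]*400/i.shape[1])))
a,b=f(a),f(b);m=max(a.shape[0],b.shape[0]);p=lambda i:np.pad(i,((0,m-i.shape[0]),(0,0),(0,0)))
cv2.imwrite('pics/fit2.png',np.hstack([p(a),p(b)]))"
```

```text
[0.58376075 0.15930407 1.35511624 0.00766844]
[[ 0.8 -1.8]
 [-1.1  0.5]
 [ 0.4 -0.6]
 [-1.7  1.1]
 [-0.2 -0.1]
 [-1.7 -1.9]
 [ 1.5  2.3]
 [-1.5 -1.4]
 [ 0.7  1.2]
 [-0.7  0. ]]
```

View pics/fit2.png

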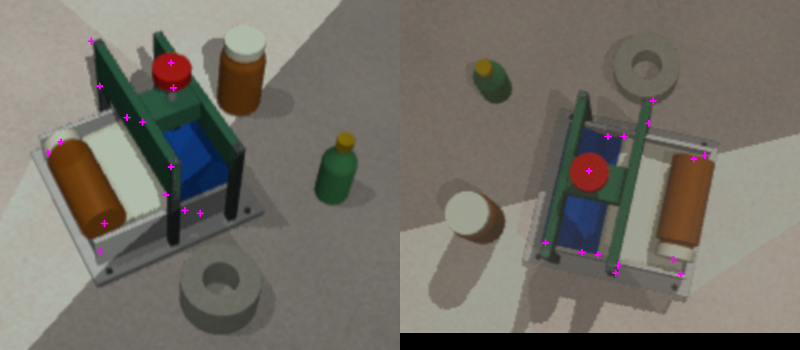

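The fit is close, but the residuals say the bar is shorter than I assumed. I'll free its half-length.

```bash
cat > fit2.py <<'E'
from fit import *
def res2(v,full=False):
    o=[]
    for n,uv,P in obs:
        P=(0,0,206-v[3]*1000) if P=="k" else (P[0],np.sign(P[1])*v[4]*1000,P[2])
        o.append(proj(n,fix(v[:3],np.array(P)/1000))[0]-uv)
    return np.array(o) if full else np.ravel(o)
s=least_squares(res2,[.58,.16,1.35,.003,.1],x_scale=[.01,.01,.1,.003,.01]);print(s.x);print(res2(s.x,True).round(1))
X=s.x[:3]
# jar check, by regions
for n in("scene","top"):
    arm.grab_frame(n)
    for t in("jar","plunger_top"):
        r=arm.regions_of(t,n)
        if r:
            ys,xs=np.nonzero(r[0]["region"]);print(n,t,r[0]["score"],xs.mean(),ys.mean(),r[0]["box"])
    print(proj(n,fix(X,[[-.118,0,.06],[-.118,.066,.06],[-.118,-.066,.06],[0,0,.206-s.x[3]]])).round(1))
E
python3 fit2.py
```

```text
[0.58380512 0.15926851 1.35652416 0.00762009 0.09859858]
[[ 0.4 -0.2]
 [-0.6 -1.3]
 [ 0.   1. ]
 [-1.2 -0.6]
 [-0.2 -0.1]
 [-1.1 -0.7]
 [ 0.7  0.9]
 [-0.8 -0.3]
 [-0.2 -0.2]
 [-0.7  0. ]]
scene jar 0.96 229.22537473233405 240.51124197002142 [206.9, 211.1, 256.0, 272.6]
scene plunger_top 0.88 282.8239700374532 173.49625468164794 [268.3, 162.6, 295.9, 191.7]
[[228.7 238.3]
 [215.9 214.8]
 [242.4 263.7]
 [282.2 170.1]]
top jar 0.77 320.1679340937896 244.12484157160964 [305.2, 212.1, 339.9, 278.7]
top plunger_top 0.65 262.8548752834467 223.34013605442178 [248.6, 211.3, 275.1, 236.3]
[[319.9 244.7]
 [313.8 275.2]
 [325.9 215. ]
 [263.1 222.8]]
```

```bash
cat > plan.py <<'E'
from h import *
X=np.array([.5838,.1593,1.3565])
def Rt(th):
    ex=np.array([np.cos(X[2]),np.sin(X[2]),0]);ey=np.array([-ex[1],ex[0],0])
    z=np.sin(th)*ex-np.cos(th)*np.array([0,0,1]);return np.c_[np.cross(ey,z),ey,z]
def tcp_corner(x,z,th,y=0,hw=.0095):
    c=fix(X,[x,y,z])[0];M=Rt(th);ex=np.array([np.cos(X[2]),np.sin(X[2]),0])
    front=np.cos(th)*ex+np.sin(th)*np.array([0,0,1])
    return c-hw*front-.1781*M[:,2]
def delta(pos,M):
    s=arm.get_state();R0=R.from_euler("xyz",s["ee_rot"])
    return np.r_[(pos-s["eef_pos"])/.2,(R.from_matrix(M)*R0.inv()).as_rotvec()/np.pi].round(3)
if __name__=="__main__":
    th=np.radians(40)
    for x,z in((-.19,.13),(-.175,.056),(-.15,.056),(-.05,.064)):
        p=tcp_corner(x,z,th);print(p.round(4),delta(p,Rt(th)))
E
python3 plan.py
```

```text
[ 0.5175 -0.1453  0.2603] [ 1.265  2.378 -0.722  0.178 -0.147  0.291]
[ 0.5207 -0.1307  0.1863] [ 1.281  2.451 -1.092  0.178 -0.147  0.291]
[ 0.526  -0.1062  0.1863] [ 1.307  2.574 -1.092  0.178 -0.147  0.291]
[ 0.5473 -0.0085  0.1943] [ 1.413  3.062 -1.052  0.178 -0.147  0.291]
```

```bash
python3 -m inch '[[[0.1,0.13,0,0.022,-0.018,0.036],[0.2,0.26,0,0.044,-0.037,0.073],[0.3,0.4,0,0.067,-0.055,0.109],[0.4,0.53,0,0.089,-0.073,0.146],[0.5,0.66,0,0.111,-0.092,0.182],[0.6,0.8,0,0.134,-0.11,0.218],[0.7,0.9,-0.05,0.156,-0.129,0.255],[0.8,1.0,-0.1,0.178,-0.147,0.291]]]' 40 20; python3 plan.py
```

```text
t: 2.1
eef_pos: [0.4251, -0.4203, 0.3849]
ee_rot: [-3.139, 0.701, -1.779]
force: [-0.8, -0.7, -0.2]
width: 0.0402
[ 0.5175 -0.1453  0.2603] [ 4.620e-01  1.375e+00 -6.230e-01 -1.000e-03  1.000e-03 -1.000e-03]
[ 0.5207 -0.1307  0.1863] [ 4.780e-01  1.448e+00 -9.930e-01 -1.000e-03  1.000e-03 -1.000e-03]
[ 0.526  -0.1062  0.1863] [ 5.05e-01  1.57e+00 -9.93e-01 -1.00e-03  1.00e-03 -1.00e-03]
[ 0.5473 -0.0085  0.1943] [ 6.110e-01  2.059e+00 -9.530e-01 -1.000e-03  1.000e-03 -1.000e-03]
```

```bash
python3 -m inch '[[[0.08,0.2,-0.05,0,0,0],[0.17,0.4,-0.15,0,0,0],[0.25,0.6,-0.25,0,0,0],[0.34,0.8,-0.35,0,0,0],[0.42,1.0,-0.45,0,0,0],[0.42,1.0,-0.45,0,0,0]]]'
python3 - <<'E'
from station import arm
print(arm.get_state()["q"])
E
python3 plan.py
```

```text
t: 2.85
eef_pos: [0.5089, -0.2184, 0.2934]
ee_rot: [3.138, 0.7, -1.783]
force: [-0.6, -0.5, 0.5]
width: 0.0401
[-0.37289613  0.36095361 -0.09094201 -0.71334372 -1.33014555  0.41456344]
[ 0.5175 -0.1453  0.2603] [ 0.043  0.365 -0.165 -0.001 -0.001 -0.001]
[ 0.5207 -0.1307  0.1863] [ 0.059  0.439 -0.535 -0.001 -0.001 -0.001]
[ 0.526  -0.1062  0.1863] [ 0.086  0.561 -0.535 -0.001 -0.001 -0.001]
[ 0.5473 -0.0085  0.1943] [ 1.920e-01  1.049e+00 -4.950e-01 -1.000e-03 -1.000e-03 -1.000e-03]
```

```bash
python3 -m inch '[[[0.02,0.15,-0.1,0,0,0],[0.035,0.25,-0.2,0,0,0],[0.045,0.32,-0.32,0,0,0],[0.052,0.38,-0.44,0,0,0],[0.059,0.439,-0.535,0,0,0],[0.059,0.439,-0.535,0,0,0],[0.059,0.439,-0.535,0,0,0]]]'; python3 plan.py
python3 - <<'E'
from station import arm
import cv2,numpy as np
a=arm.grab_frame("scene")[110:320,150:420];b=arm.grab_frame("top")[110:320,150:420]
cv2.imwrite("pics/pre.png",np.vstack([cv2.resize(np.hstack([a,b]),(800,311))]))
E
```

```text
t: 3.72
eef_pos: [0.5207, -0.1338, 0.1883]
ee_rot: [-3.141, 0.699, -1.783]
force: [-0.5, -0.5, -0.3]
width: 0.0399
[ 0.5175 -0.1453  0.2603] [-0.016 -0.058  0.36  -0.     0.    -0.   ]
[ 0.5207 -0.1307  0.1863] [-0.     0.015 -0.01  -0.     0.    -0.   ]
[ 0.526  -0.1062  0.1863] [ 0.026  0.138 -0.01  -0.     0.    -0.   ]
[ 0.5473 -0.0085  0.1943] [ 0.133  0.626  0.03  -0.     0.    -0.   ]
```

View pics/pre.png

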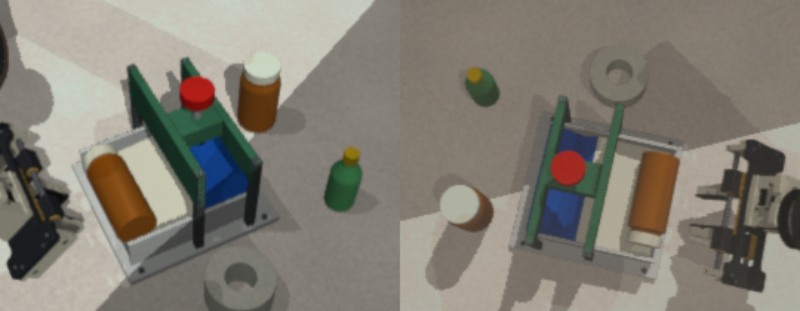

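```bash
python3 -m inch '[[[0.018,0.085,-0.012,0,0,0],[0.03,0.13,-0.015,0,0,0],[0.037,0.165,-0.012,0,0,0],[0.044,0.2,-0.008,0,0,0],[0.051,0.235,-0.004,0,0,0],[0.058,0.27,0,0,0,0],[0.066,0.305,0.003,0,0,0],[0.073,0.34,0.006,0,0,0]]]'; python3 plan.py|tail -1
python3 - <<'E'
from station import arm
import cv2,numpy as np
a=arm.grab_frame("scene")[110:320,150:420];b=arm.grab_frame("top")[110:320,150:420]
cv2.imwrite("pics/push1.png",np.vstack([cv2.resize(np.hstack([a,b]),(800,311))]))
E
```

```text
t: 4.82
eef_pos: [0.5351, -0.0647, 0.1889]
ee_rot: [3.141, 0.699, -1.784]
force: [-0.7, -0.8, 1.3]
width: 0.04
[ 0.5473 -0.0085  0.1943] [ 0.061  0.281  0.027 -0.    -0.    -0.   ]
```

View pics/push1.png

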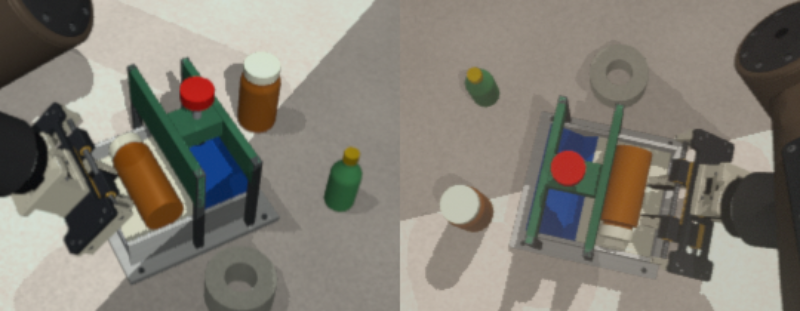

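The jar has rolled to the bridge and stays square to it. I'll continue to the edge slowly.

```bash
python3 -m inch '[[[0.009,0.04,0.004,0,0,0],[0.018,0.08,0.008,0,0,0],[0.026,0.12,0.012,0,0,0],[0.035,0.16,0.016,0,0,0],[0.043,0.2,0.02,0,0,0],[0.05,0.23,0.022,0,0,0],[0.056,0.255,0.024,0,0,0],[0.06,0.275,0.026,0,0,0]]]'; python3 plan.py|tail -1
python3 - <<'E'
from station import arm
import cv2,numpy as np
a=arm.grab_frame("scene")[110:320,150:420];b=arm.grab_frame("top")[110:320,150:420]
cv2.imwrite("pics/push2.png",np.vstack([cv2.resize(np.hstack([a,b]),(800,311))]))
E
```

```text
t: 5.92
eef_pos: [0.547, -0.0099, 0.1941]
ee_rot: [3.141, 0.699, -1.784]
force: [0.2, -1.3, 0.8]
width: 0.0399
[ 0.5473 -0.0085  0.1943] [ 0.001  0.007  0.001 -0.    -0.    -0.   ]
```

View pics/push2.png

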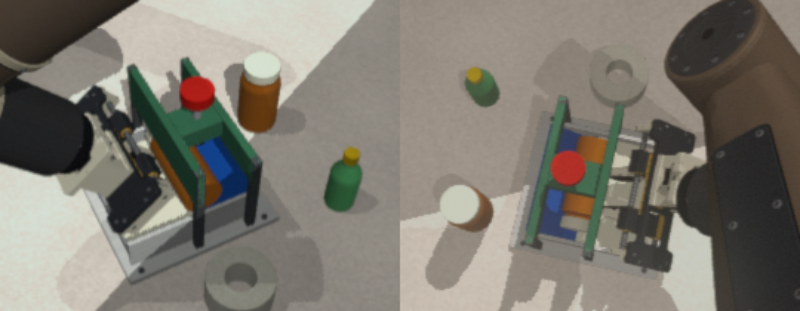

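```bash
python3 -m inch '[[[0.003,0.013,0.001,0,0,0],[0.006,0.026,0.001,0,0,0],[0.008,0.038,0.002,0,0,0],[0.009,0.045,0.002,0,0,0],[0.009,0.045,0.002,0,0,0]]]'; python3 plan.py|tail -1
python3 - <<'E'
from station import arm
import cv2,numpy as np
a=arm.grab_frame("scene")[110:320,150:420];b=arm.grab_frame("top")[110:320,150:420]
cv2.imwrite("pics/push3.png",np.vstack([cv2.resize(np.hstack([a,b]),(800,311))]))
E
```

```text
t: 6.65
eef_pos: [0.5488, -0.0011, 0.1945]
ee_rot: [3.141, 0.699, -1.784]
force: [0.4, 0.5, 0.6]
width: 0.04
[ 0.5473 -0.0085  0.1943] [-0.008 -0.037 -0.001 -0.    -0.    -0.   ]
```

View pics/push3.png

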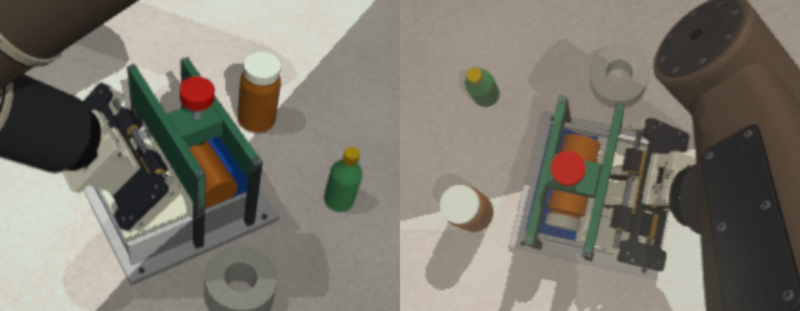

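The jar is now down in the vee, seen under the bars at (572,175) in the stitched view. I'll back the tool off it, then raise it.

```bash
python3 -m inch '[[[-0.01,-0.05,0.0,0,0,0],[-0.03,-0.15,0.0,0,0,0],[-0.06,-0.3,0.02,0,0,0],[-0.08,-0.4,0.15,0,0,0],[-0.1,-0.5,0.35,0,0,0],[-0.11,-0.55,0.6,0,0,0],[-0.11,-0.55,0.85,0,0,0],[-0.11,-0.55,0.95,0,0,0]]]' 0 20
cat > knob.py <<'E'
from plan import *
for z in(.25,.21,.178):
    p=fix(X,[0,0,z+.1781])[0];print(z,delta(p,Rt(0)))
E
python3 knob.py
python3 - <<'E'
from station import arm
import cv2,numpy as np
a=arm.grab_frame("scene")[110:320,150:420];b=arm.grab_frame("top")[110:320,150:420]
cv2.imwrite("pics/seat.png",np.vstack([cv2.resize(np.hstack([a,b]),(800,311))]))
print(arm.get_state()["q"])
for n in("scene","top"):
    for t in ("jar",):
        for r in arm.search_frame(t,n)[:2]: print(n,r)
E
```

```text
t: 7.75
eef_pos: [0.5265, -0.1129, 0.3879]
ee_rot: [-3.136, 0.698, -1.781]
force: [-0.0, 0.1, -0.5]
width: 0.0005
0.25 [ 0.287  1.361  0.201 -0.217  0.049 -0.   ]
0.21 [ 2.870e-01  1.361e+00  1.000e-03 -2.170e-01  4.900e-02 -0.000e+00]
0.178 [ 0.287  1.361 -0.159 -0.217  0.049 -0.   ]
[-0.1814359   0.20346028 -0.07142713 -0.721561   -1.33728274  0.15805026]
scene {'box': [282.7, 207.7, 311.8, 249.2], 'score': 0.7}
top {'box': [251.1, 200.9, 285.6, 264.7], 'score': 0.81}
```

View pics/seat.png

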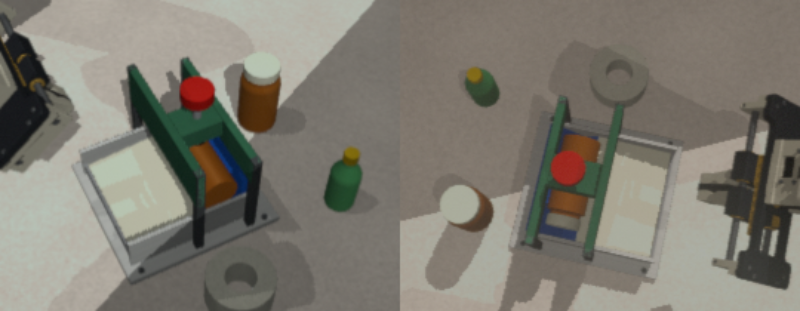

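The jar lies in the vee with the tool clear. I'll check numerically that it's seated.

Run:
```python
from plan import *
import cv2
a=np.linspace(0,2*np.pi,40)
for n,(u0,v0) in(("top",(220,170)),("scene",(230,160))):
    f=cv2.resize(arm.grab_frame(n)[v0:v0+120,u0:u0+130],None,fx=3,fy=3)
    for y,r in((-.066,.028),(.044,.028),(.066,.025)):
        q=proj(n,fix(X,np.c_[r*np.cos(a),0*a+y,.058+r*np.sin(a)]))
        cv2.polylines(f,[np.int32((q-[u0,v0]+.5)*3)],True,(255,0,255),1)
    cv2.imwrite(f"pics/chk_{n}.png",f)
cv2.imwrite("pics/chk.png",np.hstack([cv2.imread(f"pics/chk_{n}.png") for n in("top","scene")]))
```

```text
(no output)
```

View pics/chk.png

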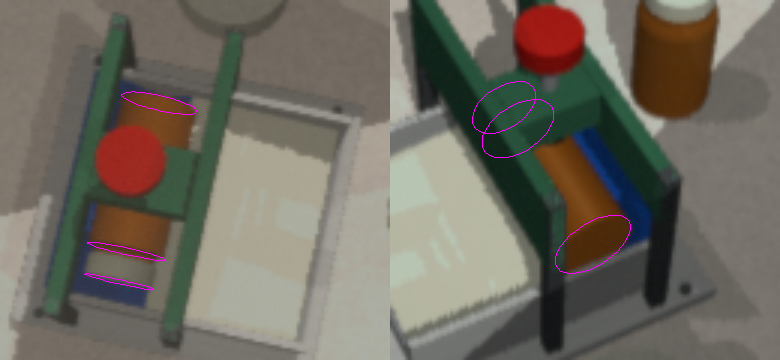

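Both outlines match the seated pose. Next I move above the knob with the tool upright and the fingers closed.

```bash
python3 -m inch '[[[0,0,0.08,-0.035,0.008,0],[0.03,0.14,0.16,-0.07,0.016,0],[0.07,0.33,0.22,-0.11,0.025,0],[0.11,0.52,0.26,-0.15,0.034,0],[0.15,0.71,0.28,-0.185,0.042,0],[0.19,0.9,0.28,-0.217,0.049,0],[0.21,1.0,0.26,-0.217,0.049,0],[0.21,1.0,0.26,-0.217,0.049,0]]]' ; python3 knob.py
```

```text
t: 9.05
eef_pos: [0.5688, 0.0901, 0.4344]
ee_rot: [3.133, -0.001, -1.784]
force: [-0.6, -0.2, -0.5]
width: 0.0001
0.25 [ 0.075  0.346 -0.032 -0.    -0.003 -0.   ]
0.21 [ 0.075  0.346 -0.232 -0.    -0.003 -0.   ]
0.178 [ 0.075  0.346 -0.392 -0.    -0.003 -0.   ]
```

```bash
python3 -m inch '[[[0.03,0.15,0,0,-0.003,0],[0.06,0.28,-0.02,0,-0.003,0],[0.075,0.346,-0.06,0,-0.003,0],[0.075,0.346,-0.12,0,-0.003,0],[0.075,0.346,-0.18,0,-0.003,0],[0.075,0.346,-0.2,0,-0.003,0],[0.075,0.346,-0.2,0,-0.003,0]]]' ; python3 knob.py
python3 - <<'E'
from station import arm
import cv2,numpy as np
a=arm.grab_frame("scene")[110:320,150:420];b=arm.grab_frame("top")[110:320,150:420]
cv2.imwrite("pics/knob.png",np.vstack([cv2.resize(np.hstack([a,b]),(800,311))]))
E
```

```text
t: 9.93
eef_pos: [0.5837, 0.1575, 0.3962]
ee_rot: [-3.139, 0.002, -1.787]
force: [0.7, -0.2, 0.4]
width: 0.0002
0.25 [ 0.     0.009  0.16  -0.     0.001  0.001]
0.21 [ 0.     0.009 -0.04  -0.     0.001  0.001]
0.178 [ 0.     0.009 -0.2   -0.     0.001  0.001]
```

View pics/knob.png

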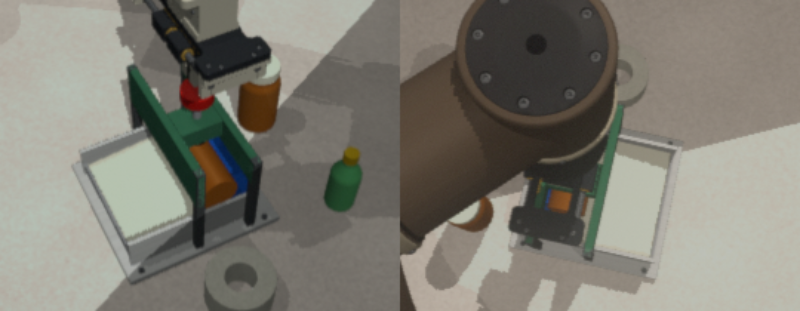

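The fingertips are above the knob in the scene view. I'll press in small steps and watch the force.

```bash
python3 -m inch '[[[0,0.005,-0.03,0,0,0],[0,0.009,-0.06,0,0,0],[0,0.009,-0.085,0,0,0],[0,0.009,-0.11,0,0,0],[0,0.009,-0.13,0,0,0],[0,0.009,-0.145,0,0,0],[0,0.009,-0.16,0,0,0],[0,0.009,-0.16,0,0,0]]]' ; python3 knob.py|tail -1
```

```text
t: 11.02
eef_pos: [0.5838, 0.1598, 0.3641]
ee_rot: [-3.138, 0.002, -1.786]
force: [0.5, 1.6, 0.1]
width: 0.0005
0.178 [-0.    -0.003 -0.04  -0.     0.001  0.   ]
```

```bash
python3 -m inch '[[[0,0,-0.008,0,0,0],[0,0,-0.016,0,0,0],[0,0,-0.022,0,0,0]]]' ; python3 knob.py|tail -1;  python3 - <<'E'
from station import arm
import cv2,numpy as np
a=cv2.resize(arm.grab_frame("scene")[130:260,220:400],None,fx=4,fy=4)
cv2.imwrite("pics/press1.png",a)
E
```

```text
t: 11.4
eef_pos: [0.5839, 0.1598, 0.3602]
ee_rot: [-3.138, 0.002, -1.786]
force: [-1.6, 0.7, 3.5]
width: 0.0003
0.178 [-0.    -0.003 -0.02  -0.     0.001  0.   ]
```

View pics/press1.png

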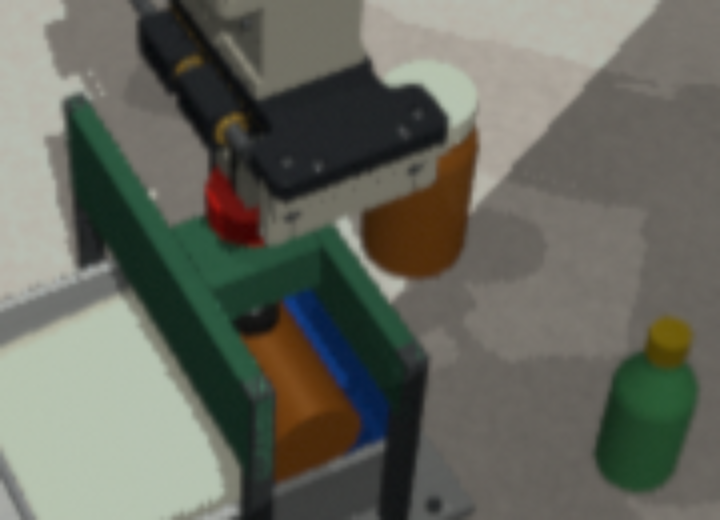

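```bash
python3 -m inch '[[[0,0,-0.005,0,0,0],[0,0,-0.01,0,0,0],[0,0,-0.01,0,0,0]]]' ; python3 -m inch '[[[0,0,-0.005,0,0,0],[0,0,-0.005,0,0,0]]]'
```

```text
t: 11.82
eef_pos: [0.5839, 0.1598, 0.3584]
ee_rot: [-3.138, 0.002, -1.786]
force: [-1.3, -0.7, 5.5]
width: 0.0004
t: 12.08
eef_pos: [0.5838, 0.1598, 0.3583]
ee_rot: [-3.137, 0.002, -1.786]
force: [-3.5, -0.5, 11.2]
width: 0.0006
```

Motion stopped at a plunger travel of about 26 mm and the force is rising, so the foot is bearing on the jar. One more nudge.

```bash
python3 -m inch '[[[0,0,-0.005,0,0,0],[0,0,-0.007,0,0,0],[0,0,-0.007,0,0,0]]]'
```

```text
t: 12.45
eef_pos: [0.5837, 0.1598, 0.3581]
ee_rot: [-3.136, 0.003, -1.786]
force: [-8.0, -0.4, 18.5]
width: 0.0008
```

```bash
python3 -m inch '[[[0,0,0.02,0,0,0],[0,0,0.08,0,0,0],[0,0,0.25,0,0,0],[0,0,0.45,0,0,0],[-0.05,-0.2,0.55,0,0,0],[-0.1,-0.45,0.55,0,0,0],[-0.2,-0.72,0.55,0,0,0],[-0.3,-1.0,0.55,0,0,0]]]'; python3 -m inch '[[[-0.05,-0.25,0,0,0,0],[-0.1,-0.5,0,0,0,0],[-0.1,-0.5,0,0,0,0]]]'
python3 - <<'E'
from plan import *
import cv2
a=np.linspace(0,2*np.pi,40);o=[]
for n,(u0,v0) in(("top",(170,130)),("scene",(200,140))):
    f=cv2.resize(arm.grab_frame(n)[v0:v0+170,u0:u0+200],None,fx=2,fy=2)
    C=[np.c_[r*np.cos(a),0*a+y,.058+r*np.sin(a)] for y,r in((-.066,.028),(.066,.025))]+[np.c_[.022*np.cos(a),.022*np.sin(a),0*a+.180]]
    g=f.copy()
    for c in C: cv2.polylines(g,[np.int32((proj(n,fix(X,c))-[u0,v0]+.5)*2)],True,(255,0,255),1)
    o.append(g)
cv2.imwrite("pics/final.png",np.hstack(o))
E
```

```text
t: 13.45
eef_pos: [0.523, -0.0416, 0.4659]
ee_rot: [-3.138, 0.002, -1.786]
force: [0.7, -0.1, 0.4]
width: 0.0006
t: 13.82
eef_pos: [0.5029, -0.1428, 0.466]
ee_rot: [-3.138, 0.002, -1.79]
force: [0.3, 0.0, -0.5]
width: 0.0004
```

View pics/final.png

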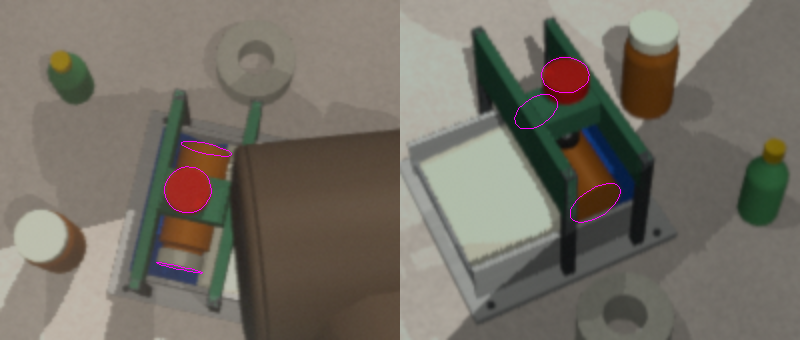

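The knob sits at the predicted pressed height, the foot is on the jar, the jar is seated, and the three bystanders are where they were. I'm handing it in.

```bash
python3 -c "
from station import arm
print(arm.job_done())"
```

```text
the job is handed in; nothing more can be done
None
```

I handed the job in at about 14 s: the jar is seated in the blue vee, with the plunger's rubber foot pressed down on it.

- **Rolling:** I pushed the jar up the deck with the fingers about 40 mm apart and leaned 40°, touching just below mid-height, until it dropped into the vee. I then took the tool off. Both cameras showed the jar matching the predicted seated outline before I touched the knob.
- **Pressing:** With closed fingers I pushed the knob down until it stopped at about 26 mm of travel. The vertical force then rose from 5.5 to 18.5 N with almost no further motion, so the foot was bearing on the jar. After that I lifted off and backed away.
- **Last checks:** The final pictures match the seated jar and the lowered knob. The standing jar, the small bottle and the roll of labels had not visibly moved. The wrist force was back near zero.
- **Disagreement:** My first fit put the plunger's starting travel at about 7.6 mm, just outside the stated 0 to 6 mm, which is within the camera calibration error. The jar also sat perhaps 3 mm off-centre along the vee. No check failed.

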